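# Put the nozzle-cap caddy away under the riser

## Robot

A 7-joint arm with a two-finger parallel gripper is mounted at the origin on the work surface. World frame = base frame: x ahead of the robot, y to its left, z up, the work surface at z = 0. Lengths are in mm, angles in rad, forces in N, time in s.
With the tool pointing down it reaches from about 400 to 875 mm from the base axis. Payload 4.4 kg.
Tool frame: the origin (TCP) lies where the fingers leave the gripper's body, on its centre line; the fingertips stand 73 mm ahead of it and the grasp point (between the pads) lies 54 mm ahead of it; z points along the fingers, y is the line along which they close (so a half turn about z gives the same grasp; the last joint's range is limited). The gripper opens to 85 mm and grips with 20 to 120 N. Pads are 22 mm wide; open, the fingers measure 114 mm over their backs; the gripper's body (76 mm by 85 mm) begins 54 mm behind the grasp point. The pads swing forward as they close: fully open they stand 13 mm farther back than shut.
Start: joints at [1.231, 0.628, 0.038, 1.517, -0.027, 0.996, -0.02], TCP at [175.779, -625.794, 303.913] pointing down, gripper open.
Joint ranges: [-3.06, 3.06], [-0.37, 2.12], [-1.25, 1.32], [0.18, 2.47], [-1.1, 4.24], [0.23, 1.98], [-2.94, 2.94]. Speed limits (rad/s): [2.57, 2.57, 3.14, 3.14, 3.14, 3.14, 3.14].

## Interface

Orientations are given as [roll, pitch, yaw] about the fixed x, y, z axes, in that order (R = Rz(yaw) Ry(pitch) Rx(roll)).
In Python, from cell import ctrl gives the robot as it stands.
- The arm moves only by the tool send_rows, never from a script. Its argument "rows" is a list that holds one entry, the list of rows, each a list of 6 numbers: the shift along the tool's x, y, z in cm, then the turn, a rotation vector about the tool's x, y, z in rad. In form: [[[tx, ty, tz, wx, wy, wz], ...]]. A call has 1 to 10 rows; each row is the pose to reach, as a shift and turn from the pose commanded when the call began, along the tool's axes at that moment; what a row does not reach only later rows make up. A row lasts 1/10 s, in which the tool goes at most 50 mm and 8.59 degrees, less where a joint would pass 70% of its speed; a pose out of reach is approached as far as the arm can. A call with a gripper value outside its range is refused whole. "grip" is the closure in counts, from 0 (fully open) to 255 (shut), set as the call begins (left out, the last holds). The fingers move at their own pace and stop on an object; the grip force is fixed at half the most. Time passes only in rows, so rows that repeat a pose let the fingers close. It gives the time, the measured TCP pose, the force, the opening and the grip force at its end, in the units of the state.
- ctrl.read_state(): the state, without advancing time (a new reading comes with each control period).
- ctrl.get_image(name): name is "scene" or "side" or "wrist"; returns a dict with "pixels" (420x560x3 uint8, red, green, blue), "fx", "fy", "cx", "cy" (pixels), "D" ([k1, k2, p1, p2, k3] as OpenCV has them; the pictures are not rectified), "extrinsics" (4x4, takes a point from camera to world coordinates); the wrist camera has in their place "mount" (4x4, takes a point from camera to tool coordinates, whose origin is the TCP and whose axes are the flange's). Camera axes: x right, y up, looking along -z (the intrinsics and any distortion apply to the point x, -y, -z); pixel columns grow to the right and rows downward; lengths in mm; the calibration is good to about 2 mm. A picture is of the moment at which its call begins: read the wrist's pose just before it. There is no depth.
- ctrl.finish_job(): hands the job in; it is judged then, once.
The state is a dict: "clock": time; "qpos": joint angles; "qd": joint speeds; "tau": joint torques, N m; "eef_pos": TCP position; "tool_rot": TCP orientation; "force": force on the tool from outside, world axes, zero at the start; "torque": the same for the moment, N m; "width": finger opening in mm; "gripper_force": force on a finger pad.
Only numpy, scipy, OpenCV 4.12 (cv2) and the standard library are available. Lean on these libraries where they do the work, as an engineer would, in place of code of your own. Each camera call takes 0.05 s, during which the arm holds its last target. There are 200 camera calls.

## Task

Put the nozzle-cap caddy away: slide it nose first under the overhang of the low riser until it is fully home against the back of the bay, and only then turn the keeper by its bar handle until it clicks fully shut across the caddy's front. Keep the three caps in the caddy, and leave everything else standing where it is.

Things in the scene. Friction and masses are not known exactly. Their poses are not given: they have to be found in the camera images.
- caddy: Grey plastic caddy (loose, 0.16 kg; sizes in mm throughout): open tray 110 long (x), 90 wide (y), 42 high, three compartments with a cap in each, and an upright fin to hold it by behind the tray (-x). Origin: centre of the tray's underside; the tray spans x -55 to +55. +x points to its nose, the end with cut corners, which goes in first.
- caddy_fin (a point): Grip point of the caddy's fin: x -95, y 0, z 95 in the caddy frame, axes as the caddy's; squeeze along y. The fin is 36 long (x), 10 thick (y), top 115 above the underside (20 above this point). It rises from a 50 wide, 4 thick foot (x -113 to -73); a 10 wide, 30 high rib joins it to the tray.
- riser: Fixed low grey melamine riser with one bay open to -x. Origin: on the shelf, below the middle of the deck's front edge; +x points into the bay. Bay 100 wide (y -50 to 50), 50 high, 112 deep to its back wall; side walls 12 thick; deck top at 62, 126 deep. Caddy fully home (nose against the back wall): its origin at x 57, y 0, aligned; its fin stays outside at x -38.
- keeper (a joint): Steel turn-keeper on a vertical shaft at x -16, y -100 of the riser frame (its right front corner). 0 rad: open, arm towards the robot, beside the approach lane. 1.4 rad: shut, arm along the riser's +y across the bay mouth in front of the tray. Shuts clockwise seen from above. A sprung detent resists (about 0.1 N m) from 0.55 to 1.0 rad, then clicks and urges it shut.
- keeper_grip (a point): Grip point of the keeper's black bar handle, on the shaft axis, 97 above the shelf. The bar is 46 long, 12 thick, at heights 76 to 108, and lies along the arm. Site +x points along the arm and turns with it; squeeze along y.
- keeper_tip (a point): End of the keeper's arm: 80 from the shaft axis; the arm is 14 wide, at heights 24 to 36. Shut, it ends 20 short of the bay's mid-line.
- cap0: Clear plastic nozzle cap (loose, 12 g), a 34 high cone, diameter 22 at its foot, in the caddy's compartment at x -36 of the caddy frame. Origin: centre of its underside.
- cap1: Clear plastic nozzle cap (loose, 12 g), a 34 high cone, diameter 22 at its foot, in the caddy's compartment at x -3 of the caddy frame. Origin: centre of its underside.
- cap2: Clear plastic nozzle cap (loose, 12 g), a 34 high cone, diameter 22 at its foot, in the caddy's compartment at x 31 of the caddy frame. Origin: centre of its underside.
- cartridge: Bystander: standing white sealant cartridge with a nozzle, diameter 48, 200 high; origin at its underside.
- spray_can: Bystander: standing spray can, diameter 54, 170 high; origin at its underside.
- jar: Bystander: screw-top jar, diameter 54, 75 high, standing just left of the riser; origin at its underside.
- oil_bottle: Bystander: small bottle, diameter 52, 120 high, standing to the right of the riser; origin at its underside.
- tape_roll: Bystander: paper tape roll, outer diameter 72, 25 high, lying on the riser's deck; origin at its underside.
- scraper: Bystander: flat yellow plastic scraper about 155 long and 70 wide, lying on the shelf at the robot's right; origin at its underside.
Things that resemble listed ones, but are neither listed nor needed, are in the scene too. Leave any purple or red look-alike of the caddy alone.

How it is judged (in metres and radians):
On the way:
1. the caddy is fully home in the bay while the keeper is still open (x of caddy in the frame of riser between 0.048 and 0.064 m and y of caddy in the frame of riser between -0.008 and 0.008 m and height (world z) of caddy below 0.006 m and angle between caddy's own z axis and vertical below 0.1 rad and angle between the x axis of caddy and the x axis of riser, either way round below 0.12 rad and value of joint keeper below 0.6 rad), for 0.2 s.
At the end, for the whole second after the job is handed in: Caddy at rest flat in the bay, its origin 48 to 64 mm in from the deck's front edge (57 is home), within 8 mm of the bay's mid-line and 0.12 rad of its direction; keeper shut (above 1.25 rad) and still; all three caps inside the tray (x of caddy in the frame of riser between 0.048 and 0.064 m and y of caddy in the frame of riser between -0.008 and 0.008 m and height (world z) of caddy below 0.006 m and angle between caddy's own z axis and vertical below 0.1 rad and angle between the x axis of caddy and the x axis of riser, either way round below 0.12 rad and x of cap0 in the frame of caddy between -0.055 and 0.055 m and y of cap0 in the frame of caddy between -0.045 and 0.045 m and z of cap0 in the frame of caddy between -0.002 and 0.04 m and x of cap1 in the frame of caddy between -0.055 and 0.055 m and y of cap1 in the frame of caddy between -0.045 and 0.045 m and z of cap1 in the frame of caddy between -0.002 and 0.04 m and x of cap2 in the frame of caddy between -0.055 and 0.055 m and y of cap2 in the frame of caddy between -0.045 and 0.045 m and z of cap2 in the frame of caddy between -0.002 and 0.04 m and value of joint keeper above 1.25 rad and velocity of joint keeper below 0.1 rad/s and linear speed of caddy below 0.02 m/s); the robot touches nothing.
It fails at once if a bystander is shifted by more than 25 mm or knocked over (distance of any of cartridge, spray_can, jar, oil_bottle, tape_roll, scraper from where it was at the start of the episode above 0.025 m or angle between any of cartridge, spray_can, jar, oil_bottle, tape_roll, scraper's own z axis and vertical above 0.5 rad).
It also fails if it takes over 58 s, if anything falls off the work surface, if the arm or the gripper's body presses on something with over 40 N, if the wrist force passes 120 N, or if a joint passes its speed limit or range.

## Working session

There is one attempt and no reset: what is moved stays moved. The work goes in short steps, Python scripts to look and compute and a tool call to move; the robot and the scene stay as the last step left them, time stands still between calls to the robot, and variables do not carry over. Pictures are saved under pics/ and viewed, at most 10 in all, crops included, and the job is handed in when it is done.

Besides the shell and the picture viewer there is one more tool, called after ">>>" in YAML: its name, and indented under it one key for each argument. send_rows: Moves the arm, as the interface text tells. Its arguments: {"type":"object","properties":{"rows":{"type":"array","items":{"type":"array","items":{"type":"array","items":{"type":"number"}}}},"grip":{"type":"number"}},"required":["rows"]}

```bash
mkdir -p pics; ls; cat > h.py <<'E'
import numpy as np, cv2, json, pickle
from scipy.spatial.transform import Rotation as R
from cell import ctrl
def snap(name,fn):
    s=ctrl.read_state(); im=ctrl.get_image(name)
    im['state']=s
    if name=='wrist':
        T=np.eye(4);T[:3,:3]=R.from_euler('xyz',s['tool_rot']).as_matrix();T[:3,3]=s['eef_pos'];im['extrinsics']=T@np.array(im['mount'])
    pickle.dump(im,open(f'pics/{fn}.pkl','wb'))
    cv2.imwrite(f'pics/{fn}.png',cv2.cvtColor(im['pixels'],cv2.COLOR_RGB2BGR)); return im
def load(fn): return pickle.load(open(f'pics/{fn}.pkl','rb'))
def K(im): return np.array([[im['fx'],0,im['cx']],[0,im['fy'],im['cy']],[0,0,1.]])
def ray(im,u,v):
    p=cv2.undistortPoints(np.array([[[u,v]]],float),K(im),np.array(im['D'],float))[0,0]
    E=np.array(im['extrinsics']); return E[:3,3],E[:3,:3]@np.array([p[0],-p[1],-1])
def onz(im,u,v,z):
    o,d=ray(im,u,v); return o+d*(z-o[2])/d[2]
def proj(im,P):
    E=np.array(im['extrinsics']);q=(np.atleast_2d(P)-E[:3,3])@E[:3,:3]
    q=q*[1,-1,-1]
    return cv2.projectPoints(q.reshape(-1,1,3),np.zeros(3),np.zeros(3),K(im),np.array(im['D'],float))[0][:,0]
def crop(fn,out,x0,y0,x1,y1,f):
    a=cv2.imread(f'pics/{fn}.png')[y0:y1,x0:x1]; cv2.imwrite(f'pics/{out}.png',cv2.resize(a,None,fx=f,fy=f,interpolation=cv2.INTER_CUBIC))
E
python3 - <<'E'
from h import *
a=snap('scene','s0');b=snap('side','d0')
for i in (a,b): print(np.round(i['extrinsics'],2),i['fx'],i['D'])
cv2.imwrite('pics/both.png',np.vstack([cv2.imread('pics/s0.png')]))
print(ctrl.read_state())
E
```

```text
pics
[[ 4.00000e-01 -6.00000e-01  6.90000e-01  1.26379e+03]
 [ 9.20000e-01  2.50000e-01 -3.10000e-01 -3.04490e+02]
 [ 1.00000e-02  7.60000e-01  6.50000e-01  8.14020e+02]
 [ 0.00000e+00  0.00000e+00  0.00000e+00  1.00000e+00]] 464.65498436295354 [0.01206229 0.         0.         0.         0.        ]
[[-7.7000e-01  4.0000e-01 -4.9000e-01 -1.1360e+02]
 [-6.3000e-01 -4.8000e-01  6.1000e-01  8.0322e+02]
 [ 0.0000e+00  7.8000e-01  6.2000e-01  8.7664e+02]
 [ 0.0000e+00  0.0000e+00  0.0000e+00  1.0000e+00]] 517.3997648784286 [-0.07142064  0.          0.          0.          0.        ]
{'clock': 0.1, 'qpos': array([ 1.23116575,  0.62927099,  0.03848616,  1.51826583, -0.02700867,
        0.99634274, -0.02004837]), 'qd': array([ 0.00058671, -0.00330522, -0.00081852, -0.00238953,  0.00016934,
        0.00034592, -0.00021219]), 'tau': array([ 3.40519007e-03, -5.64529288e+01,  1.23033609e+00, -1.93971509e+01,
        1.11893431e-02,  5.36635023e-03,  7.79648303e-06]), 'eef_pos': array([ 175.66357239, -625.3488545 ,  303.07116121]), 'tool_rot': array([-3.13982524e+00,  3.63384353e-05,  2.73744076e-01]), 'force': array([0.45844869, 0.42513727, 0.3051705 ]), 'torque': array([0.04432239, 0.08169453, 0.0052933 ]), 'gripper_force': 0.0, 'width': 85.17474112685673}
```

View pics/s0.png

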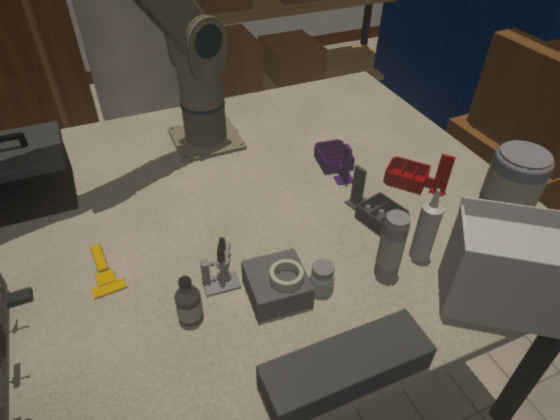

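View pics/d0.png

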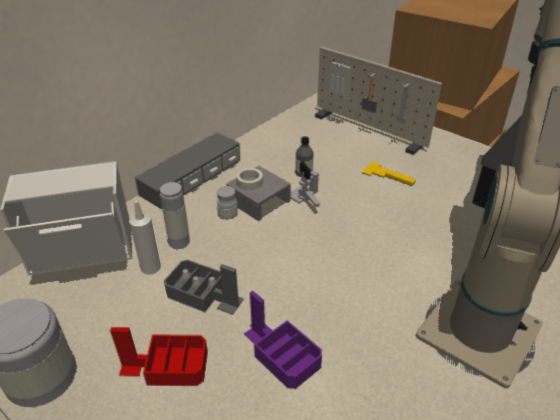

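The scene view shows three candidate caddies: grey with clear caps at (380,212), purple at (335,157) and red at (410,175). The grey one matches the description and is the only one holding caps. The riser with the tape roll is at (278,283) and the keeper at (222,262). Next I enlarge both views to confirm this and read pixels.

```bash
python3 - <<'E'
from h import *
crop('s0','s0c',190,160,450,325,3)
crop('d0','d0c',140,150,340,320,3.5)
E
```

```text
(no output)
```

View pics/s0c.png

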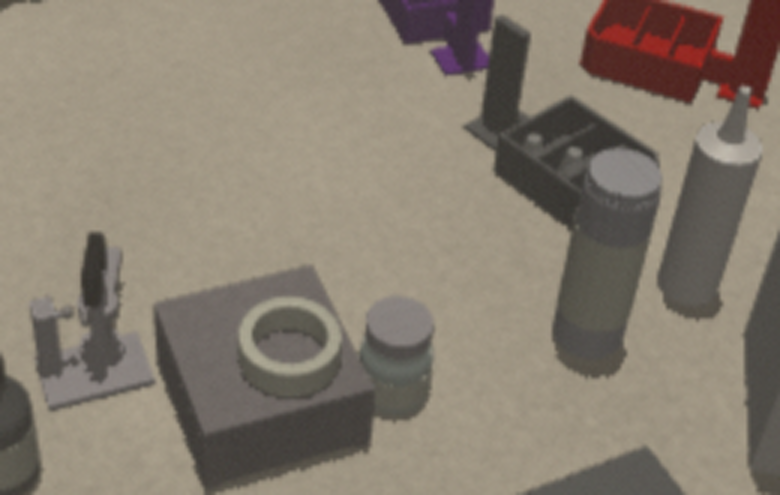

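View pics/d0c.png

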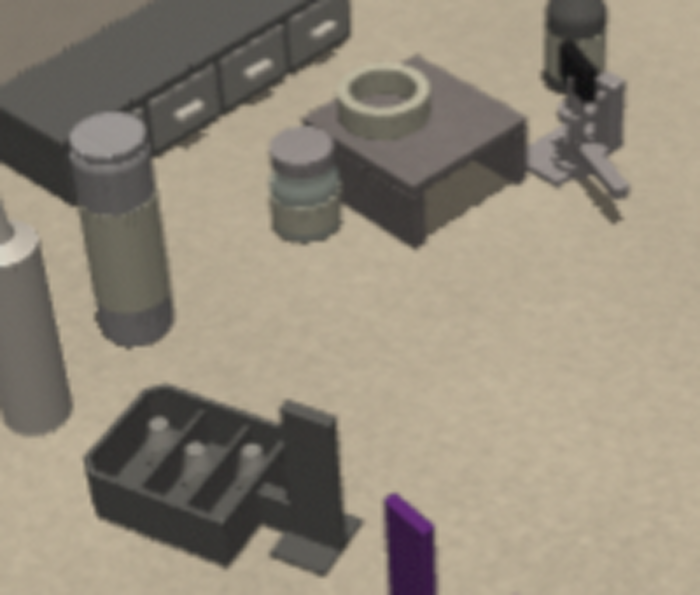

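```bash
cat > fit.py <<'E'
from h import *
from scipy.optimize import least_squares
s=load('s0');d=load('d0')
S=lambda p:(p[0]/3+190,p[1]/3+160); D=lambda p:(p[0]/3.5+140,p[1]/3.5+150)
def world(p,L): 
    c,n=np.cos(p[2]),np.sin(p[2]); L=np.atleast_2d(L).astype(float)
    return np.c_[p[0]+c*L[:,0]-n*L[:,1],p[1]+n*L[:,0]+c*L[:,1],L[:,2]]
def fit(obs,p0):
    f=lambda p:np.concatenate([(proj(im,world(p,L))[0]-uv) for im,L,uv in obs])
    r=least_squares(f,p0,x_scale=[10,10,.1],loss='soft_l1'); print(np.round(r.x,3)); print(np.round(r.fun.reshape(-1,2),1).tolist()); return r.x
ris=[(s,(0,-62,62),S((155,303))),(s,(0,62,62),S((313,266))),(s,(126,62,62),S((373,388))),(s,(126,-62,62),S((207,435))),
(d,(0,62,62),D((415,187))),(d,(0,-62,62),D((526,122))),(d,(126,-62,62),D((418,57))),(d,(126,62,62),D((305,118))),(d,(0,62,0),D((416,246)))]
cad=[(d,(-55,45,0),D((226,566))),(d,(-113,-25,4),D((362,522))),(d,(-113,25,4),D((323,574))),(d,(-73,25,4),D((272,556))),(d,(-77,5,115),D((281,408))),(d,(-113,5,115),D((336,420))),
(s,(-55,-45,0),S((497,175))),(s,(-55,-45,42),S((497,140))),(s,(-55,45,42),S((572,97))),(s,(-113,-25,4),S((464,127))),(s,(-113,0,115),S((498,17))),(s,(-77,-5,115),S((522,37)))]
if __name__=='__main__':
    p0=[*onz(s,*S((234,285)),62)[:2],0]; r=fit(ris,p0)
    c0=[*onz(s,*S((570,160)),20)[:2],.7]; c=fit(cad,c0)
    np.save('poses.npy',[r,c])
    k=world(r,[(-16,-100,97),(-16-80*1,-100,30)]); print('keeper',k)
    print((proj(s,k)-[190,160])*3,(proj(d,k)-[140,150])*3.5)
    print('fin',world(c,(-95,0,95)),'home fin',world(r,(-38,0,95)))
    for n,(im,u,v,z) in dict(spray=(s,*S((625,170)),170),jar=(s,*S((400,315)),75),cart=(s,*S((690,290)),0),can_side=(d,*D((108,135)),170)).items(): print(n,onz(im,u,v,z))
    st=ctrl.read_state();print(R.from_euler('xyz',st['tool_rot']).as_matrix().round(3))
E
python3 fit.py
```

```text
[ 6.01357e+02 -3.39230e+01 -7.80000e-02]
[[-1.1, -0.9], [-0.7, -1.5], [0.8, -0.6], [-1.4, -0.6], [-1.0, -0.9], [0.2, -2.4], [-1.2, -1.7], [-1.8, -0.9], [-0.7, 0.8]]
[5.5414e+02 3.0731e+02 2.7300e-01]
[[0.4, 0.3], [-0.4, -2.1], [0.2, -1.2], [-1.3, -1.8], [-1.7, -0.9], [-2.1, 0.7], [-1.3, -1.6], [0.6, -2.1], [-0.9, -1.5], [-0.6, -0.9], [-0.7, -1.0], [0.3, -0.5]]
keeper [[ 577.65082559 -132.3816765    97.        ]
 [ 497.89169879 -126.17831522   30.        ]]
[[ 92.33221985 263.72050386]
 [ 74.0970875  254.10092923]] [[576.19648102  64.562264  ]
 [650.94635231 177.5523121 ]]
fin [[462.65273776 281.71552595  95.        ]] home fin [[563.47126732 -30.97684364  95.        ]]
spray [705.60297122 217.97781275 170.        ]
jar [690.34648423  57.94760859  75.        ]
cart [699.01704083 320.47280693   0.        ]
can_side [701.23319161 219.34015364 170.        ]
[[ 0.963  0.27  -0.001]
 [ 0.27  -0.963  0.002]
 [-0.    -0.002 -1.   ]]
```

The enlarged crops confirm the grey caddy with caps and fin, and the fits agree within about 2 px. Moving to above the fin; the tool yaw already matches the caddy's.

>>> send_rows:
  rows:
    - [[41.3,-27.4,0,0,0,0],[41.3,-27.4,0,0,0,0],[41.3,-27.4,0,0,0,0],[41.3,-27.4,0,0,0,0],[41.3,-27.4,0,0,0,0],[41.3,-27.4,0,0,0,0],[41.3,-27.4,0,0,0,0],[41.3,-27.4,0,0,0,0],[41.3,-27.4,0,0,0,0],[41.3,-27.4,0,0,0,0]]
  grip: 0

```text
clock: 1.1
eef_pos: [500.6, -248.0, 303.7]
tool_rot: [-3.141, -0.0, 0.275]
force: [0.6, -0.3, -0.0]
width: 85.7
gripper_force: 0.0
```

>>> send_rows:
  rows:
    - [[10.8,-52.3,0,0,0,0],[10.8,-52.3,0,0,0,0],[10.8,-52.3,0,0,0,0],[10.8,-52.3,0,0,0,0],[10.8,-52.3,0,0,0,0],[10.8,-52.3,0,0,0,0],[10.8,-52.3,0,0,0,0],[10.8,-52.3,0,0,0,0],[10.8,-52.3,0,0,0,0],[10.8,-52.3,0,0,0,0]]

```text
clock: 2.1
eef_pos: [463.7, 250.3, 303.8]
tool_rot: [3.141, 0.0, 0.274]
force: [0.7, -0.1, 0.5]
width: 85.7
gripper_force: 0.0
```

>>> send_rows:
  rows:
    - [[0.8,-3.1,0,0,0,0],[0.8,-3.1,0,0,0,0],[0.8,-3.1,0,0,0,0]]

```text
clock: 2.4
eef_pos: [463.1, 280.7, 303.4]
tool_rot: [3.141, 0.001, 0.275]
force: [0.3, -0.9, 0.4]
width: 85.1
gripper_force: 0.0
```

```bash
python3 - <<'E'
from h import *; from fit import world
im=snap('wrist','w0'); print(im['state']['eef_pos'],im['state']['tool_rot'],im['fx'])
c=np.load('poses.npy')[1]
print(proj(im,world(c,[(-113,-5,115),(-113,5,115),(-77,-5,115),(-77,5,115),(-55,-45,42),(-55,45,42)])).round(0).tolist())
E
```

```text
[463.13009248 280.65141315 303.38047961] [3.14077817e+00 1.16126663e-03 2.75444730e-01] 321.22283959965324
[[284.0, 221.0], [272.0, 221.0], [284.0, 180.0], [272.0, 180.0], [322.0, 144.0], [234.0, 144.0]]
```

View pics/w0.png

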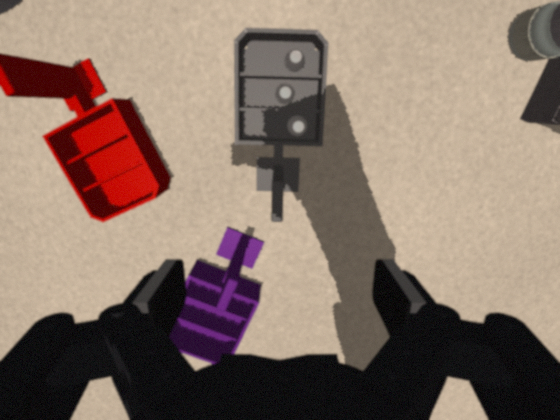

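The wrist view shows the grey fin top at (272–283, 180–221), matching the fit to 1 px. The purple fin at (240,245) stays behind the fingers. Descending and gripping.

>>> send_rows:
  rows:
    - [[0.3,0,5,0,0,0],[0.3,0,9,0,0,0],[0.3,0,12,0,0,0],[0.3,0,14,0,0,0],[0.3,0,15.3,0,0,0],[0.3,0,15.3,0,0,0],[0.3,0,15.3,0,0,0]]

```text
clock: 3.15
eef_pos: [467.2, 280.7, 151.6]
tool_rot: [3.142, -0.001, 0.273]
force: [0.1, 0.1, -0.0]
width: 85.7
gripper_force: 0.0
```

>>> send_rows:
  rows:
    - [[0,0,0,0,0,0],[0,0,0,0,0,0],[0,0,0,0,0,0],[0,0,0,0,0,0],[0,0,0,0,0,0],[0,0,0,0,0,0],[0,0,0,0,0,0],[0,0,0,0,0,0],[0,0,0,0,0,0],[0,0,0,0,0,0]]
  grip: 255

```text
clock: 4.15
eef_pos: [466.4, 281.4, 151.0]
tool_rot: [-3.141, -0.0, 0.274]
force: [-1.2, -0.1, 2.7]
width: 9.1
gripper_force: 60.5
```

>>> send_rows:
  rows:
    - [[0,0,-0.3,0,0,0],[0,0,-0.6,0,0,0],[-0.5,1.4,-0.6,0,0,0.02],[-1.7,4.3,-0.6,0,0,0.05],[-2.9,7.3,-0.6,0,0,0.09],[-4.1,10.4,-0.6,0,0,0.13],[-5.3,13.5,-0.6,0,0,0.17],[-6.5,16.6,-0.6,0,0,0.21],[-7.7,19.7,-0.6,0,0,0.25],[-8.9,22.8,-0.6,0,0,0.29]]

```text
clock: 5.15
eef_pos: [441.5, 35.2, 157.0]
tool_rot: [3.141, 0.001, -0.02]
force: [-0.2, 0.2, -3.3]
width: 9.6
gripper_force: 59.6
```

```bash
cat > mv.py <<'E'
# remaining tool-frame move so that grip sits at riser (gx,gy), TCP z, aligned
import sys; from h import *; from fit import world
def rem(gx,gy,z,r=None,dyaw=0):
    r=np.load('poses.npy')[0] if r is None else r; s=ctrl.read_state(); M=R.from_euler('xyz',s['tool_rot'])
    t=world(r,(gx,gy,z))[0]; M2=R.from_euler('xyz',[np.pi,0,r[2]+dyaw])
    print('cm',(M.inv().apply(t-s['eef_pos'])/10).round(2),'rv',(M.inv()*M2).as_rotvec().round(3))
if __name__=='__main__': rem(*map(float,sys.argv[1:]))
E
python3 mv.py -166 0 156
```

```text
cm [-0.45  5.63  0.1 ] rv [0.001 0.001 0.058]
```

>>> send_rows:
  rows:
    - [[-0.2,2,0,0,0,0.03],[-0.35,4,0,0,0,0.05],[-0.45,5.2,0,0,0,0.058],[-0.45,5.6,0,0,0,0.058],[-0.45,5.6,0,0,0,0.058],[-0.45,5.6,0,0,0,0.058]]

```text
clock: 5.75
eef_pos: [437.2, -17.4, 156.9]
tool_rot: [-3.141, -0.0, -0.073]
force: [-1.0, -0.3, -2.6]
width: 9.4
gripper_force: 59.5
```

```bash
python3 - <<'E'
from h import *; from fit import world
im=snap('wrist','w1'); st=im['state'];print(st['eef_pos'],st['tool_rot'],st['force'])
snap('side','d1');snap('scene','s1')
r=np.load('poses.npy')[0]
P=world(r,[(0,-62,62),(0,62,62),(126,-62,62),(126,62,62),(-16,-100,108),(-16-79,-100+13.6,36)]);print(proj(im,P).round(0).tolist())
E
```

```text
[437.18470376 -17.36258838 156.90924733] [-3.14097223e+00 -1.97853198e-04 -7.28289400e-02] [-1.04759327 -0.26786337 -2.63046431]
[[427.0, -91.0], [155.0, -94.0], [385.0, -191.0], [191.0, -199.0], [574.0, -93.0], [434.0, 118.0]]
```

View pics/w1.png

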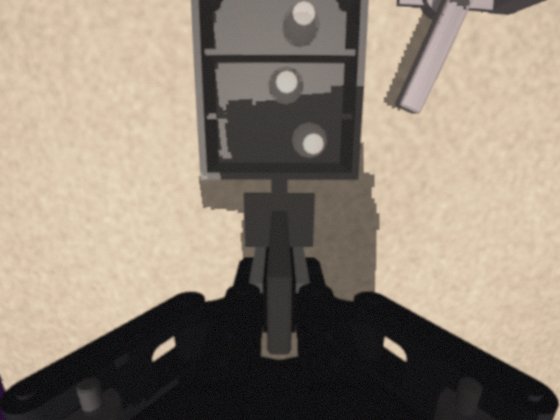

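The wrist view shows the caddy square in the grip with all three caps in it. The keeper's arm tip at (410,105) clears the tray. Lowering and aligning at the bay mouth.

```bash
python3 mv.py -155 0 151; python3 - <<'E'
from h import *
im=load('w1'); r=np.load('poses.npy')[0]
t=onz(im,410,107,36)[:2]; d=t-r[:2]; c,n=np.cos(r[2]),np.sin(r[2]); print('tip riser',c*d[0]+n*d[1],-n*d[0]+c*d[1])
E
```

```text
cm [1.   0.39 0.59] rv [-0.    -0.     0.005]
tip riser -88.99387739096167 -71.12806833718899
```

>>> send_rows:
  rows:
    - [[0.3,0.2,0.2,0,0,0],[0.7,0.39,0.4,0,0,0.003],[1,0.39,0.55,0,0,0.005],[1,0.39,0.6,0,0,0.005],[1,0.39,0.6,0,0,0.005],[1,0.39,0.6,0,0,0.005]]

```text
clock: 6.5
eef_pos: [447.2, -22.9, 151.0]
tool_rot: [-3.142, -0.001, -0.079]
force: [1.0, 0.5, -0.6]
width: 8.8
gripper_force: 59.8
```

```bash
python3 mv.py -155 0 151; python3 - <<'E'
from h import *
snap('side','d2');snap('scene','s2')
a=cv2.imread('pics/d2.png')[150:290,180:340];b=cv2.imread('pics/s2.png')[190:330,195:355]
cv2.imwrite('pics/m2.png',cv2.resize(np.hstack([a,b]),None,fx=2.5,fy=2.5,interpolation=cv2.INTER_CUBIC))
E
```

```text
cm [-0.04 -0.1   0.  ] rv [-0.    -0.001 -0.002]
```

View pics/m2.png

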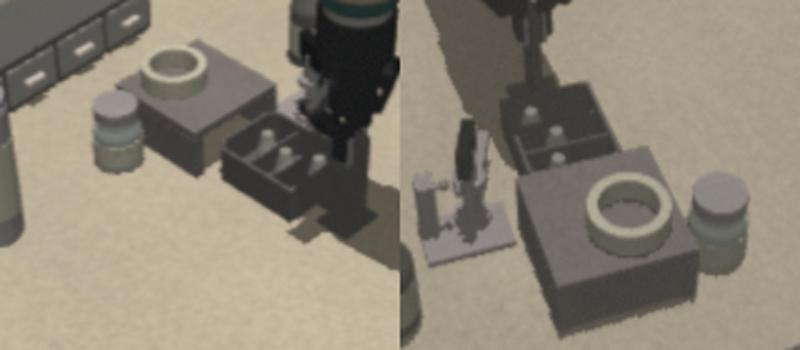

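The views show the tray square in front of the bay, with the nose just at the deck edge. Sliding in.

>>> send_rows:
  rows:
    - [[0.7,-0.1,0,0,0,0],[1.7,-0.1,0,0,0,0],[2.7,-0.1,0,0,0,0],[3.7,-0.1,0,0,0,0],[4.5,-0.1,0,0,0,0],[5,-0.1,0,0,0,0]]

```text
clock: 7.2
eef_pos: [496.1, -25.8, 151.0]
tool_rot: [3.141, 0.003, -0.079]
force: [-7.3, 1.5, 10.9]
width: 9.4
gripper_force: 61.3
```

>>> send_rows:
  rows:
    - [[0,0,-0.1,0,0,0],[0.6,0,-0.1,0,0,0],[1.4,0,-0.1,0,0,0],[2.2,0,-0.1,0,0,0],[3,0,-0.1,0,0,0],[3,0,-0.1,0,0,0]]

```text
clock: 7.8
eef_pos: [528.4, -28.3, 151.9]
tool_rot: [-3.141, -0.002, -0.079]
force: [0.9, -0.6, -2.2]
width: 9.1
gripper_force: 59.6
```

>>> send_rows:
  rows:
    - [[0.8,0,0,0,0,0],[1.6,0,0,0,0,0],[2.4,0,0,0,0,0],[3,0,0,0,0,0],[3.2,0,0,0,0,0],[3.2,0,0,0,0,0]]

```text
clock: 8.4
eef_pos: [558.6, -30.8, 151.9]
tool_rot: [3.142, -0.0, -0.079]
force: [0.1, -0.0, -2.8]
width: 8.8
gripper_force: 59.5
```

>>> send_rows:
  rows:
    - [[0.2,0,0,0,0,0],[0.4,0,0,0,0,0],[0.6,0,0,0,0,0],[0.6,0,0,0,0,0]]

```text
clock: 8.8
eef_pos: [564.8, -31.2, 152.0]
tool_rot: [-3.142, -0.001, -0.079]
force: [0.6, -0.4, -2.9]
width: 9.1
gripper_force: 59.5
```

>>> send_rows:
  rows:
    - [[0.1,0,0,0,0,0],[0.2,0,0,0,0,0],[0.3,0,0,0,0,0],[0.3,0,0,0,0,0]]

```text
clock: 9.2
eef_pos: [567.6, -31.4, 152.0]
tool_rot: [-3.142, -0.0, -0.079]
force: [0.3, -0.8, -2.7]
width: 9.6
gripper_force: 59.5
```

>>> send_rows:
  rows:
    - [[0.1,0,0,0,0,0],[0.2,0,0,0,0,0],[0.3,0,0,0,0,0],[0.3,0,0,0,0,0]]

```text
clock: 9.6
eef_pos: [568.8, -31.7, 151.7]
tool_rot: [3.141, 0.004, -0.079]
force: [-4.7, 0.1, 0.0]
width: 9.4
gripper_force: 60.1
```

Contact at the back wall, within 2 mm of the prediction. Setting it down.

>>> send_rows:
  rows:
    - [[-0.1,0,0.05,0,0,0],[-0.1,0,0.15,0,0,0],[-0.1,0,0.15,0,0,0],[-0.1,0,0.15,0,0,0]]

```text
clock: 10.0
eef_pos: [568.4, -31.5, 151.0]
tool_rot: [3.141, 0.002, -0.079]
force: [-6.7, 0.5, 5.8]
width: 9.3
gripper_force: 61.2
```

>>> send_rows:
  rows:
    - [[0,0,0,0,0,0],[0,0,0,0,0,0],[0,0,0,0,0,0],[0,0,0,0,0,0],[0,0,0,0,0,0],[0,0,0,0,0,0]]
  grip: 110

```text
clock: 10.6
eef_pos: [569.6, -31.6, 150.4]
tool_rot: [-3.142, -0.0, -0.079]
force: [-0.1, 0.6, -0.1]
width: 48.4
gripper_force: 0.0
```

>>> send_rows:
  rows:
    - [[0,0,-2,0,0,0],[0,0,-5,0,0,0],[0,0,-9,0,0,0],[0,0,-12,0,0,0],[0,0,-12,0,0,0],[0,0,-12,0,0,0]]

```text
clock: 11.2
eef_pos: [569.5, -31.6, 270.9]
tool_rot: [-3.142, -0.001, -0.079]
force: [-0.4, -0.1, -1.8]
width: 48.6
gripper_force: 0.0
```

```bash
python3 - <<'E'
from h import *; from fit import world
im=snap('wrist','w3'); snap('side','d3');snap('scene','s3'); print(im['state']['eef_pos'],im['state']['tool_rot'])
r=np.load('poses.npy')[0]
a=.38; u=np.array([-np.cos(a),np.sin(a)])*23
print(proj(im,world(r,[(0,-62,62),(0,62,62),(-16,-100,108),(-16+u[0],-100+u[1],108),(-16-u[0],-100-u[1],108),(-56,0,115),(-20,0,115)])).round(0).tolist())
E
```

```text
[569.49986813 -31.64351099 270.91556271] [-3.14156397e+00 -1.32505982e-03 -7.92424939e-02]
[[350.0, 160.0], [209.0, 160.0], [412.0, 190.0], [398.0, 217.0], [426.0, 162.0], [280.0, 243.0], [280.0, 197.0]]
```

View pics/w3.png

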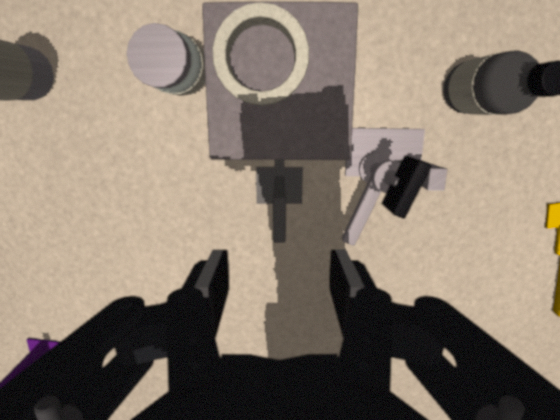

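The wrist view shows only the fin and foot outside the bay, with the fin at (279,190–241), so the caddy is home. The bar handle is centred near (408,187) with grey parts next to it, so I take one enlarged look before gripping.

```bash
python3 - <<'E'
from h import *
f=lambda n,x0,y0,x1,y1,w,h:cv2.resize(cv2.imread(f'pics/{n}.png')[y0:y1,x0:x1],(w,h),interpolation=cv2.INTER_CUBIC)
a=f('w3',335,115,465,245,400,400);b=f('s0',195,232,250,302,400*55//70,400)
cv2.imwrite('pics/k.png',np.hstack([a,b]));print(a.shape,b.shape)
print(load('w3')['state']['qpos'].round(2),load('w0')['state']['qpos'].round(2))
E
```

```text
(400, 400, 3) (400, 314, 3)
[ 0.03  0.55 -0.03  1.78  0.02  0.81 -1.67] [-0.57  0.47 -0.04  1.82  0.02  0.85 -1.92]
```

View pics/k.png

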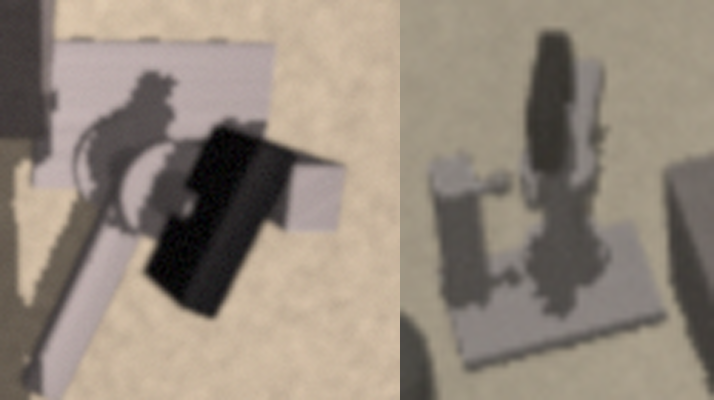

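```bash
python3 - <<'E'
from h import *; from fit import world
s=load('s0'); w=load('w3'); r=np.load('poses.npy')[0]
def inr(p): d=p[:2]-r[:2];c,n=np.cos(r[2]),np.sin(r[2]);return (c*d[0]+n*d[1]).round(1),(-n*d[0]+c*d[1]).round(1)
b=onz(s,204.6+1.5,284.5,3); print('post foot',inr(b))
for h in (45,55,65,75,85): print(h,inr(onz(s,205,262,h)),'wrist top',inr(onz(w,335+317/3.077,115+197/3.077,h)))
print('bar top c',inr(onz(w,412,189.7,108)), inr(onz(w,335+275/3.077,115+140/3.077,108)),inr(onz(w,335+200/3.077,115+309/3.077,108)))
E
python3 mv.py -16 -100 190
```

```text
post foot (np.float64(-6.9), np.float64(-142.7))
45 (np.float64(-35.2), np.float64(-135.1)) wrist top (np.float64(-20.4), np.float64(-151.9))
55 (np.float64(-25.9), np.float64(-136.2)) wrist top (np.float64(-18.4), np.float64(-146.8))
65 (np.float64(-16.6), np.float64(-137.2)) wrist top (np.float64(-16.4), np.float64(-141.7))
75 (np.float64(-7.3), np.float64(-138.3)) wrist top (np.float64(-14.3), np.float64(-136.5))
85 (np.float64(2.1), np.float64(-139.4)) wrist top (np.float64(-12.3), np.float64(-131.4))
bar top c (np.float64(-15.9), np.float64(-100.3)) (np.float64(6.4), np.float64(-107.2)) (np.float64(-36.4), np.float64(-93.1))
cm [1.72 9.98 7.9 ] rv [ 0.     0.003 -0.002]
```

The bar top centres on the shaft as predicted, and the side post (about 68 mm tall) stays below the fingertips. Joint 7 would run out of range turning clockwise from here, so I flip the gripper half a turn first.

>>> send_rows:
  rows:
    - [[0.2,1,0,0,0,-0.1],[0.4,2.5,0,0,0,-0.24],[0.7,4,0,0,0,-0.38],[1,5.5,0,0,0,-0.52],[1.2,7,0,0,0,-0.66],[1.5,8.5,0,0,0,-0.8],[1.7,9.5,0,0,0,-0.94],[1.7,10,0,0,0,-1.08],[1.7,10,0,0,0,-1.22],[1.7,10,0,0,0,-1.35]]
  grip: 130

```text
clock: 12.35
eef_pos: [577.8, -132.9, 268.8]
tool_rot: [-3.139, -0.0, 1.276]
force: [0.4, -0.7, 0.0]
width: 41.9
gripper_force: 0.0
```

>>> send_rows:
  rows:
    - [[0,0,0,0,0,-0.14],[0,0,0,0,0,-0.28],[0,0,0,0,0,-0.42],[0,0,0,0,0,-0.56],[0,0,0,0,0,-0.7],[0,0,0,0,0,-0.84],[0,0,0,0,0,-0.98],[0,0,0,0,0,-1.12],[0,0,0,0,0,-1.26],[0,0,0,0,0,-1.38]]

```text
clock: 13.35
eef_pos: [577.9, -132.7, 268.9]
tool_rot: [-3.142, -0.003, 2.656]
force: [0.1, -0.8, -0.3]
width: 41.8
gripper_force: 0.0
```

>>> send_rows:
  rows:
    - [[0,0,0,0,0,0],[0,0,0,0,0,0]]

```text
clock: 13.55
eef_pos: [578.0, -132.7, 269.4]
tool_rot: [3.142, -0.002, 2.648]
force: [0.5, 0.0, 0.2]
width: 41.7
gripper_force: 0.0
```

```bash
python3 - <<'E'
from mv import rem
from h import *
rem(-16,-100,154,None,np.pi-.42); print(ctrl.read_state()['qpos'].round(2))
E
```

```text
cm [3.000e-02 1.000e-02 1.154e+01] rv [ 0.    -0.002  0.004]
[ 0.65  0.7  -0.79  1.7   0.57  0.99  0.73]
```

>>> send_rows:
  rows:
    - [[0,0,3,0,0,0],[0,0,6,0,0,0],[0,0,8.5,0,0,0],[0,0,10.5,0,0,0],[0,0,11.5,0,0,0],[0,0,11.5,0,0,0]]

```text
clock: 14.15
eef_pos: [577.7, -132.5, 154.1]
tool_rot: [-3.141, -0.003, 2.65]
force: [0.5, 0.6, -0.2]
width: 42.0
gripper_force: 0.0
```

>>> send_rows:
  rows:
    - [[0,0,0,0,0,0],[0,0,0,0,0,0],[0,0,0,0,0,0],[0,0,0,0,0,0],[0,0,0,0,0,0],[0,0,0,0,0,0],[0,0,0,0,0,0]]
  grip: 255

```text
clock: 14.85
eef_pos: [578.6, -133.6, 156.7]
tool_rot: [-3.14, 0.002, 2.65]
force: [-2.3, -3.1, 6.8]
width: 11.1
gripper_force: 60.1
```

>>> send_rows:
  rows:
    - [[0,0,0,0,0,0.07],[0,0,0,0,0,0.14],[0,0,0,0,0,0.21],[0,0,0,0,0,0.28],[0,0,0,0,0,0.35],[0,0,0,0,0,0.42],[0,0,0,0,0,0.49],[0,0,0,0,0,0.55],[0,0,0,0,0,0.6],[0,0,0,0,0,0.6]]

```text
clock: 15.85
eef_pos: [578.1, -134.2, 156.7]
tool_rot: [-3.14, 0.003, 2.049]
force: [-2.9, -3.7, 8.9]
width: 11.0
gripper_force: 60.3
```

>>> send_rows:
  rows:
    - [[0,0,0,0,0,0.07],[0,0,0,0,0,0.14],[0,0,0,0,0,0.21],[0,0,0,0,0,0.28],[0,0,0,0,0,0.35],[0,0,0,0,0,0.42],[0,0,0,0,0,0.45],[0,0,0,0,0,0.45]]

```text
clock: 16.65
eef_pos: [577.4, -134.3, 156.6]
tool_rot: [-3.14, 0.003, 1.598]
force: [-4.4, -3.1, 7.1]
width: 11.2
gripper_force: 59.5
```

```bash
python3 - <<'E'
from h import *
s=ctrl.read_state();print(s['torque'].round(2),s['force'].round(1),s['qpos'].round(2),s['width'])
snap('scene','s4')
E
```

```text
[-0.81  1.02 -0.09] [-4.4 -3.1  7.1] [ 0.43  0.77 -0.4   1.79  0.46  0.67 -0.21] 11.198372872726368
```

>>> send_rows:
  rows:
    - [[0,0,0,0,0,0.05],[0,0,0,0,0,0.1],[0,0,0,0,0,0.1],[0,0,0,0,0,0.1]]

```text
clock: 17.1
eef_pos: [577.3, -134.4, 156.7]
tool_rot: [-3.14, 0.003, 1.499]
force: [-5.2, -3.2, 8.4]
width: 11.2
gripper_force: 59.7
```

```bash
python3 - <<'E'
from h import *
s=ctrl.read_state();print(s['torque'].round(2),s['tool_rot'].round(3))
E
```

```text
[-0.83  1.13 -0.04] [-3.140e+00  3.000e-03  1.499e+00]
```

>>> send_rows:
  rows:
    - [[0,0,0,0,0,0.04],[0,0,0,0,0,0.08],[0,0,0,0,0,0.08],[0,0,0,0,0,0.08]]

```text
clock: 17.5
eef_pos: [577.3, -134.3, 156.7]
tool_rot: [-3.14, 0.004, 1.425]
force: [-5.3, -4.2, 9.4]
width: 10.5
gripper_force: 81.5
```

```bash
python3 - <<'E'
from h import *
s=ctrl.read_state();print(s['torque'].round(2),s['tool_rot'].round(3))
E
```

```text
[-0.91  1.2   1.3 ] [-3.14   0.004  1.425]
```

The stop is reached, with torque rising to 1.3 N m at the expected shut angle. Easing off, releasing and lifting.

>>> send_rows:
  rows:
    - [[0,0,0,0,0,-0.03],[0,0,0,0,0,-0.05],[0,0,0,0,0,-0.05]]

```text
clock: 17.8
eef_pos: [577.3, -134.4, 156.6]
tool_rot: [-3.14, 0.003, 1.471]
force: [-4.8, -3.9, 9.4]
width: 10.7
gripper_force: 62.1
```

>>> send_rows:
  rows:
    - [[0,0,0,0,0,0],[0,0,0,0,0,0],[0,0,0,0,0,0],[0,0,0,0,0,0],[0,0,0,0,0,0]]
  grip: 130

```text
clock: 18.3
eef_pos: [578.6, -132.4, 155.3]
tool_rot: [3.141, -0.0, 1.471]
force: [0.4, -0.2, -0.3]
width: 41.9
gripper_force: 0.0
```

>>> send_rows:
  rows:
    - [[0,0,-2,0,0,0],[0,0,-5,0,0,0],[0,0,-9,0,0,0],[0,0,-13,0,0,0],[0,0,-16,0,0,0],[0,0,-16,0,0,0],[0,0,-16,0,0,0]]

```text
clock: 19.0
eef_pos: [578.5, -132.6, 315.8]
tool_rot: [3.141, 0.0, 1.471]
force: [-0.6, -0.6, -1.2]
width: 42.1
gripper_force: 0.0
```

```bash
python3 - <<'E'
from h import *; from fit import world
w=snap('wrist','w5');s=snap('side','d5');a=snap('scene','s5'); r=np.load('poses.npy')[0]
f=lambda i:cv2.cvtColor(i['pixels'],cv2.COLOR_RGB2BGR)
W=cv2.resize(f(w),(400,300)); S=cv2.resize(f(s)[140:260,180:340],(400,300)); A=cv2.resize(f(a)[210:330,195:355],(400,300))
D=cv2.resize(f(load('w3'))[0:300,130:460],(400,300))
cv2.imwrite('pics/fin.png',np.vstack([np.hstack([W,S]),np.hstack([A,D])]))
P=world(r,[(-16,-20,36),(-16,-100,108),(-56,0,115),(-20,0,115)])
print('wrist(scaled)',(proj(w,P)*400/560).round(0).tolist());print('side',((proj(s,P)-[180,140])*2.5+[400,0]).round(0).tolist());print('scene',((proj(a,P)-[195,210])*2.5+[0,300]).round(0).tolist())
E
```

```text
wrist(scaled) [[197.0, 75.0], [198.0, 140.0], [160.0, 56.0], [192.0, 55.0]]
side [[660.0, 148.0], [712.0, 63.0], [675.0, 111.0], [650.0, 97.0]]
scene [[155.0, 422.0], [64.0, 386.0], [162.0, 325.0], [174.0, 351.0]]
```

View pics/fin.png

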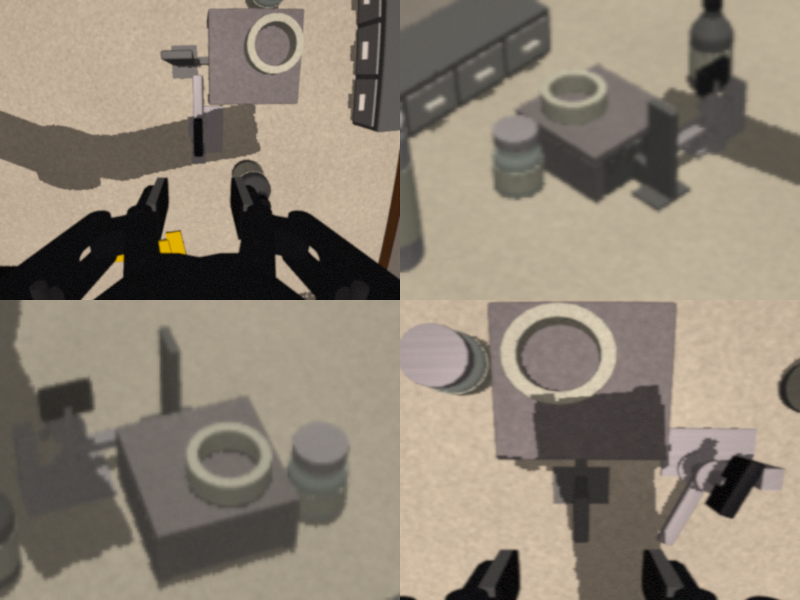

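The pictures show the caddy inside the bay with only its fin outside. The keeper's arm lies along the mouth and its tip at (197,76) matches the shut prediction of (197,75). The bystanders are undisturbed and the gripper is clear.

```bash
python3 -c "
from cell import ctrl; print(ctrl.finish_job())"
```

```text
the job is handed in; nothing more can be done
None
```

I slid the caddy home against the back of the bay, then turned the keeper shut against its stop, and handed the job in at about 19 s; the final pictures look right, though the caps can't be seen under the deck and no verdict came back.

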